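# Nest two L brackets in the sanding tray and close the fence

### The job

Pack the two wooden L brackets head to tail, both lying flat on the floor of the sanding tray, and push the tray's sliding fence up against them so that they are held snugly lengthways for sanding. One bracket is already in the tray but has been left too near the fence: slide it up to the fixed end first so there is room to nest the other beside it. Leave everything else on the bench where it lies.

Things in the scene. Friction and masses are not known exactly. Their poses are not given: they have to be found in the camera images.
- tray: Wooden sanding tray, fixed to the bench. Origin: centre of its underside. y = along the tray to its fixed closed end, x = across. Base 125 (x) by 340 (y) mm, 8 mm thick: floor at z = 8 mm. Dark battens, top at z = 17 mm, 18 mm wide: long ones with inner faces at x = -42.5 and +42.5 mm, the end one with inner face at y = +150 mm. The nested pair fills 80 (x) by 160 (y) mm.
- fence (a joint): Travel (m) of the sliding fence along tray +y, towards the fixed end. At 0 (fully open) its low face towards the brackets is at tray y = -100 mm, the pocket 250 mm long; at 0.090 the pocket is 160 mm long. Stops at 0.110 if nothing is in the way; about 3 N moves it and it stays where left. Starts nearly open.
- fence_block (a point): Centre of the fence's upright wooden push block: 50 mm (tray x) by 30 mm (tray y), top 42 mm above the bench; axes as the tray's. This point is 25 mm above the bench. The outer face, to push on, is 15 mm to tray -y of it; the fence's low face (81 mm wide, top at z = 17 mm) is 35 mm to tray +y of it, so fingers can pass above the low bar in front of the block.
- bracket_a_leg (a point): L bracket of pale timber, 22 mm thick, about 85 g, starting flat in the tray, long leg beside the +x batten. Point: middle of the long leg, half-way up (11 mm). y runs along that leg: y -60 to +60, x -20 to +20 mm. The foot sticks out to -x at the +y end (x -60 to -20, y +20 to +60 mm), towards the tray's fixed end. Slides best pushed on the leg's free end; pushed off-centre at the foot it can jam.
- bracket_b_leg (a point): The other L bracket, same shape, size, weight and axes (not mirrored), flat on the bench right of the tray. Nested, it is turned half round from bracket_a: its long leg lies along the -x batten with its end against bracket_a's foot, and its foot lies beyond the end of bracket_a's long leg, next to the fence. In the tray a bracket's top 13 mm stand above the battens.
- tape_measure: Bystander: dark tape measure, 36x88x68 mm, standing loose near the front edge between tray and bracket_b. Origin: centre of its underside.
- offcut_2: Bystander: loose timber offcut, 60x100x18 mm, behind and to the right of the tray. Origin: centre of its underside.
- offcut_3: Bystander: loose timber offcut, 32x85x32 mm, beyond the left end of the tray. Origin: centre of its underside.
- screw_jar: Bystander: clear jar of screws with a red lid, diameter 63 mm, 79 mm high, standing loose behind bracket_b. Origin: centre of its underside.
Mind the look-alikes: they are no part of the job. Leave any blue look-alike of the part that bears bracket_b_leg alone.

How it is judged (in metres and radians):
At the end, for the whole second after the job is handed in: Both brackets lie flat on the tray floor inside the pocket (centre heights within 3 mm, tilt under 0.05 rad, leg centres within 30 mm of the tray's centre line and at tray y 40 to 100 mm) and the fence is closed past 0.086 m, leaving at most 4 mm of play lengthways (value of joint fence above 0.086 m and z of bracket_a_leg in the frame of tray between 0.016 and 0.022 m and z of bracket_b_leg in the frame of tray between 0.016 and 0.022 m and x of bracket_a_leg in the frame of tray between -0.03 and 0.03 m and x of bracket_b_leg in the frame of tray between -0.03 and 0.03 m and y of bracket_a_leg in the frame of tray between 0.04 and 0.1 m and y of bracket_b_leg in the frame of tray between 0.04 and 0.1 m and angle between the z axis of each of bracket_a_leg, bracket_b_leg and the z axis of tray, either way round below 0.05 rad); the robot touches nothing.
It fails at once if the tape measure, the jar or a loose offcut is moved by more than 30 mm (distance of any of tape_measure, offcut_2, offcut_3, screw_jar from where it was at the start of the episode above 0.03 m).
It also fails if it takes over 66 s, if anything falls off the work surface, if the arm or the gripper's body presses on something with over 40 N, if the wrist force passes 120 N, or if a joint passes its speed limit or range.

### The arm

A 7-joint arm with a two-finger parallel gripper is mounted at the origin on a cart in front of the work surface, level with it; the furniture and walls round the work are solid. World frame = base frame: x ahead of the robot, y to its left, z up, the work surface at z = 0. Lengths are in mm, angles in rad, forces in N, time in s.
With the tool pointing down it reaches from about 400 to 875 mm from the base axis. Payload 4.4 kg.
Tool frame: the origin (TCP) lies on the centre line of the jaws, within the pads' length; the fingertips stand 11 mm ahead of it and the grasp point (between the pads) lies 8 mm behind it (ctrl.tips_ahead is the distance from the TCP to the fingertips, in mm); z points along the fingers, y is the line along which they close (so a half turn about z gives the same grasp; the last joint's range is limited). The gripper opens to 85 mm and grips with 20 to 120 N. Pads are 22 mm wide; open, the fingers measure 114 mm over their backs; the gripper's body (76 mm by 85 mm) begins 54 mm behind the grasp point. The pads swing forward as they close: fully open they stand 13 mm farther back than shut.
Start: joints at [-1.184, 0.628, 0.038, 1.517, -0.027, 0.996, -0.02], TCP at [284.345, 584.522, 242.313] pointing down, gripper open.
Joint ranges: [-3.06, 3.06], [-0.37, 2.12], [-1.25, 1.32], [0.18, 2.47], [-1.1, 4.24], [0.23, 1.98], [-2.94, 2.94]. Speed limits (rad/s): [2.57, 2.57, 3.14, 3.14, 3.14, 3.14, 3.14].

### API

Orientations are given as [roll, pitch, yaw] about the fixed x, y, z axes, in that order (R = Rz(yaw) Ry(pitch) Rx(roll)).
In Python, from cell import ctrl, eyes, job gives the robot as it stands. The module is installed in compiled form; this text tells all that it offers.
- The arm moves only by the tool carry_out, never from a script. Its argument "moves" is a list of rows, each an object of numbers: "tx", "ty", "tz": the shift along the tool's x, y, z as a fraction of full scale; "twist": the turn about the tool's z as a fraction of full scale; "fingers": the opening, from 0 (shut) to 1 (fully open). In form: [{"tx": .., "ty": .., "tz": .., "twist": .., "fingers": ..}, ...]. A call has 1 to 12 rows; each row shifts and turns the commanded pose from where the row before left it, along the tool's axes as they then stand; what a row does not reach is not made up. Full scale, the value 1, is 0.3 m for a shift and pi rad for a turn. A row lasts 1/8 s, in which the tool goes at most 62.5 mm and 10.7 degrees, less where a joint would pass 70% of its speed; a pose out of reach is approached as far as the arm can. A call with a number of a shift or a turn outside -1 to 1 is refused whole. A call with a gripper value outside its range is refused whole. The fingers move at their own pace and stop on an object; the grip force is fixed at half the most. Time passes only in rows, so rows that do not move let the fingers close. It gives the time, the measured TCP pose, the force, the opening and the grip force at its end, in the units of the state.
- ctrl.read_state(): the state, without advancing time (a new reading comes with each control period).
- eyes.get_image(name): name is "scene" or "side" or "wrist"; returns a dict with "color" (480x640x3 uint8, blue, green, red), "fovy" (degrees; the focal length in pixels is half the picture's height over the tangent of half this angle, whatever the lens; pixels are square), "cx", "cy" (the principal point, pixels), "world_from_camera" (4x4, takes a point from camera to world coordinates). Camera axes: x right, y up, looking along -z (the intrinsics and any distortion apply to the point x, -y, -z); pixel columns grow to the right and rows downward; lengths in mm; the calibration is good to about 2 mm. A picture is of the moment at which its call begins. There is no depth.
- job.finish_job(): hands the job in; it is judged then, once.
The state is a dict: "clock": time; "qpos": joint angles; "qd": joint speeds; "tau": joint torques, N m; "eef_pos": TCP position; "tool_rot": TCP orientation; "force": force on the tool from outside, world axes, zero at the start; "torque": the same for the moment, N m; "width": finger opening in mm; "gripper_force": force on a finger pad.
Only numpy, scipy, OpenCV 4.12 (cv2) and the standard library are available. Lean on these libraries where they do the work, as an engineer would, in place of code of your own. Each camera call takes 0.05 s, during which the arm holds its last target. There are 200 camera calls.

## Working session

There is one attempt and no reset: what is moved stays moved. The work goes in short steps, Python scripts to look and compute and a tool call to move; the robot and the scene stay as the last step left them, time stands still between calls to the robot, and variables do not carry over. Pictures are saved under pics/ and viewed, at most 10 in all, crops included, and the job is handed in when it is done.

Besides the shell and the picture viewer there is one more tool, called after ">>>" by a JSON object that holds its "op" and its "data". carry_out: Moves the arm, as the interface text tells. Its arguments: {"type":"object","properties":{"moves":{"type":"array","items":{"type":"object","properties":{"tx":{"type":"number","minimum":-1,"maximum":1},"ty":{"type":"number","minimum":-1,"maximum":1},"tz":{"type":"number","minimum":-1,"maximum":1},"twist":{"type":"number","minimum":-1,"maximum":1},"fingers":{"type":"number"}}}}},"required":["moves"]}

```bash
mkdir -p pics; cat > h.py <<'E'
import numpy as np, cv2
from cell import ctrl, eyes, job
def grab(n,fn=None):
    d=eyes.get_image(n)
    if fn: cv2.imwrite('pics/'+fn,d['color'])
    return d
def ray(d,u,v):
    f=240/np.tan(np.radians(d['fovy'])/2)
    T=np.array(d['world_from_camera'])
    r=T[:3,:3]@np.array([(u-d['cx'])/f,-(v-d['cy'])/f,-1.0])
    return T[:3,3],r
def onz(d,u,v,z):
    o,r=ray(d,u,v); return (o+r*(z-o[2])/r[2]).round(1)
def proj(d,p):
    f=240/np.tan(np.radians(d['fovy'])/2); T=np.array(d['world_from_camera'])
    c=T[:3,:3].T@(np.array(p)-T[:3,3]); return d['cx']+f*c[0]/-c[2], d['cy']+f*c[1]/c[2]
E
python3 - <<'E'
from h import *
import pickle
D={}
for n in("scene","side"):
    d=D[n]=grab(n,n+'0.png'); print(n,[k for k in d],d['fovy'],d['cx'],d['cy'],np.array(d['world_from_camera']).round(3).tolist())
pickle.dump(D,open('d0.pkl','wb'))
print(ctrl.read_state(), ctrl.tips_ahead)
E
```

```text
scene ['color', 'fovy', 'cx', 'cy', 'world_from_camera'] 51.87368975073369 319.4073116001361 235.2689899911888 [[0.675, 0.554, -0.487, -306.289], [-0.738, 0.49, -0.464, -910.375], [-0.018, 0.673, 0.74, 1358.977], [0.0, 0.0, 0.0, 1.0]]
side ['color', 'fovy', 'cx', 'cy', 'world_from_camera'] 51.84748725677685 320.34025923214017 243.11049077699295 [[0.483, 0.782, -0.394, -12.144], [-0.875, 0.426, -0.228, -448.986], [-0.01, 0.455, 0.89, 1300.503], [0.0, 0.0, 0.0, 1.0]]
{'clock': 0.1, 'qpos': array([-1.18380681,  0.62926065,  0.03846883,  1.51826864, -0.02702153,
        0.99629891, -0.0200129 ]), 'qd': array([ 0.00047072, -0.00295064,  0.00052226, -0.00327878,  0.00035634,
       -0.00180289,  0.00023411]), 'tau': array([ 2.82223897e-03, -5.64521956e+01,  1.23014499e+00, -1.93971241e+01,
        1.12096989e-02,  5.41230620e-03,  2.10793149e-05]), 'eef_pos': array([284.10148373, 584.02223963, 241.47671302]), 'tool_rot': array([-3.13987568e+00,  1.38473372e-05,  2.68875904e+00]), 'force': array([-0.95275158, -0.46578854,  0.15048345]), 'torque': array([-0.02160504,  0.00194885,  0.00243643]), 'gripper_force': 0.0, 'width': 85.57608881686846} 11.0
```

View pics/scene0.png

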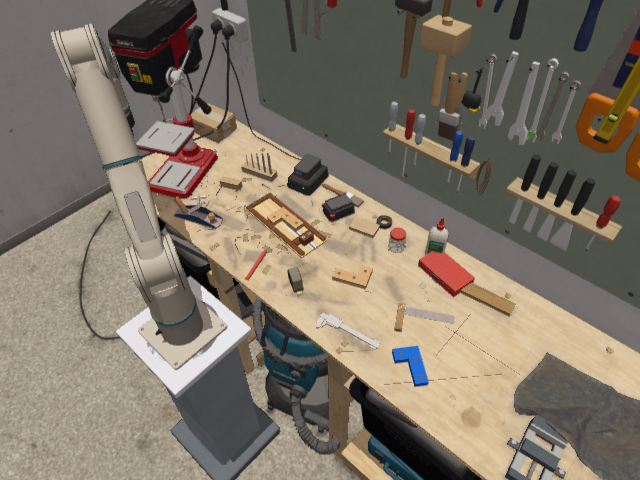

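View pics/side0.png

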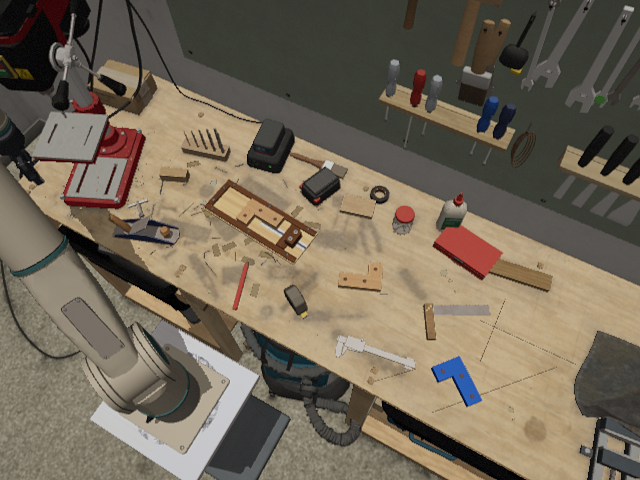

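Both views show the tray (side ≈ 262,222), with bracket A in it and the fence at its right end (≈ 290,238). Candidates for bracket B are the pale wooden L at side (362,278) and the blue L at (458,380). The wooden one fits because it is timber and right of the tray; the blue one is the look-alike to leave alone. I'll confirm this in an enlarged crop.

```bash
python3 - <<'E'
from h import *
im=cv2.imread('pics/side0.png')[170:320,195:395]
cv2.imwrite('pics/crop0.png',cv2.resize(im,None,fx=4,fy=4,interpolation=cv2.INTER_CUBIC))
E
```

```text
(no output)
```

View pics/crop0.png

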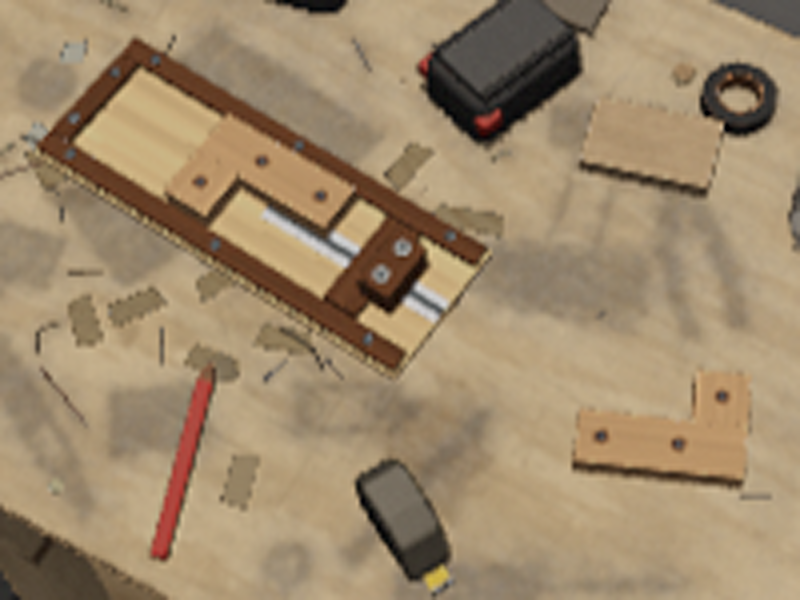

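Confirmed. The crop shows the timber L at crop (580–750, 370–480), with its long leg along the bottom edge and its foot at the right pointing up. The tray's closed end is at upper left, bracket A's foot points to crop (190,190), and the fence block is at (392,262).

```bash
python3 - <<'E'
from h import *
import pickle
d=pickle.load(open('d0.pkl','rb'))['side']
P=lambda u,v,z: onz(d,195+u/4-.4,170+v/4-.4,z)
print('tray batten outer corners z17'); 
for p in [(137,40),(38,146),(490,250),(400,362)]: print(P(*p,17))
print('A z30')
for p in [(230,115),(167,190),(355,187),(325,225),(208,213),(238,178)]: print(P(*p,30))
print('B z22')
for p in [(580,408),(573,463),(742,478),(750,375),(697,370),(694,418)]: print(P(*p,22))
print('fence top z42')
for p in [(387,218),(427,240),(397,300),(358,280)]: print(P(*p,42))
print('tape',P(400,480,68),P(700,190,18),'b corner')
print('holes B',P(600,436,22),P(678,444,22),P(722,397,22))
print('holes A',P(262,160,30),P(320,195,30),P(200,181,30))
E
```

```text
tray batten outer corners z17
[614.8 239.7  17. ]
[497.7 252.   17. ]
[583.7 -94.   17. ]
[472.9 -81.6  17. ]
A z30
[585.  132.4  30. ]
[507.  138.2  30. ]
[576.1  16.5  30. ]
[537.8  19.4  30. ]
[505.1 100.7  30. ]
[541.1  97.3  30. ]
B z22
[ 501.  -212.7   22. ]
[ 461.7 -228.    22. ]
[ 507.9 -336.    22. ]
[ 581.5 -306.8   22. ]
[ 567. -272.   22.]
[ 532.6 -286.7   22. ]
fence top z42
[559.3 -21.9  42. ]
[557.4 -56.7  42. ]
[504.7 -62.2  42. ]
[505.2 -29.4  42. ]
tape [ 378.3 -140.1   68. ] [ 703.  -207.5   18. ] b corner
holes B [ 488.7 -235.    22. ] [ 509.5 -285.7   22. ] [ 556.6 -296.9   22. ]
holes A [562.9  89.8  30. ] [557.8  35.9  30. ] [525.3 120.8  30. ]
```

>>> {"op": "carry_out", "data": {"moves": [{"tx":-0.07,"ty":-0.123,"fingers":0},{"tx":-0.07,"ty":-0.123,"fingers":0},{"tx":-0.07,"ty":-0.123,"fingers":0},{"tx":-0.07,"ty":-0.123,"fingers":0},{"tx":-0.07,"ty":-0.123,"fingers":0},{"tx":-0.07,"ty":-0.123,"fingers":0},{"twist":0.055,"fingers":0},{"twist":0.055,"fingers":0},{"twist":0.055,"fingers":0},{"twist":0.055,"fingers":0},{"twist":0.055,"fingers":0},{"twist":0.055,"fingers":0}]}}

```text
validation failed for argument at $.mo...
```

```bash
cat >> h.py <<'E'
def go(x,y,z,yawdeg):
    s=ctrl.read_state(); p=s['eef_pos']; yw=s['tool_rot'][2]
    D=np.array([x,y,z])-p; c,n=np.cos(yw),np.sin(yw)
    dy=(yawdeg-np.degrees(yw)+180)%360-180
    print('at',p.round(1),'rot',np.degrees(s['tool_rot']).round(1),'F',np.round(s['force'],1),'w',round(s['width'],1),'t',round(s['clock'],2))
    print('tx %.4f ty %.4f tz %.4f twist %.4f'%((c*D[0]+n*D[1])/300,(n*D[0]-c*D[1])/300,-D[2]/300,-dy/180))
TC=np.array([542.3,79.0]); TY=85.2
def tray(x,y):
    t=np.radians(TY); return TC+x*np.array([np.sin(t),-np.cos(t)])+y*np.array([np.cos(t),np.sin(t)])
E
python3 -c "
from h import *
x,y=tray(14,-76); go(x,y,150,85.2)"
```

```text
at [284.1 584.  241.5] rot [-179.9    0.   154.1] F [-1.  -0.5  0.2] w 85.6 t 0.1
tx -1.6453 ty -1.3566 tz 0.3049 twist 0.3825
```

>>> {"op": "carry_out", "data": {"moves": [{"tx":-0.07,"ty":-0.123,"tz":0.0,"twist":0.0,"fingers":0.0},{"tx":-0.07,"ty":-0.123,"tz":0.0,"twist":0.0,"fingers":0.0},{"tx":-0.07,"ty":-0.123,"tz":0.0,"twist":0.0,"fingers":0.0},{"tx":-0.07,"ty":-0.123,"tz":0.0,"twist":0.0,"fingers":0.0},{"tx":-0.07,"ty":-0.123,"tz":0.0,"twist":0.0,"fingers":0.0},{"tx":-0.07,"ty":-0.123,"tz":0.0,"twist":0.0,"fingers":0.0},{"tx":0.0,"ty":0.0,"tz":0.0,"twist":0.055,"fingers":0.0},{"tx":0.0,"ty":0.0,"tz":0.0,"twist":0.055,"fingers":0.0},{"tx":0.0,"ty":0.0,"tz":0.0,"twist":0.055,"fingers":0.0},{"tx":0.0,"ty":0.0,"tz":0.0,"twist":0.055,"fingers":0.0},{"tx":0.0,"ty":0.0,"tz":0.0,"twist":0.055,"fingers":0.0},{"tx":0.0,"ty":0.0,"tz":0.0,"twist":0.055,"fingers":0.0}]}}

```text
clock: 1.6
eef_pos: [300.6, 330.1, 242.1]
tool_rot: [-3.141, 0.0, 1.646]
force: [1.0, 0.1, 0.0]
width: -0.1
gripper_force: 0.0
```

```bash
python3 -c "
from h import *
x,y=tray(14,-76); go(x,y,150,85.2)"
```

```text
at [300.6 330.1 242.1] rot [-180.     0.    94.3] F [1.  0.1 0. ] w -0.1 t 1.6
tx -1.1531 ty 0.7461 tz 0.3071 twist 0.0507
```

>>> {"op": "carry_out", "data": {"moves": [{"tx":-0.1153,"ty":0.0746,"tz":0.03,"twist":0.0,"fingers":0.0},{"tx":-0.1153,"ty":0.0746,"tz":0.03,"twist":0.0,"fingers":0.0},{"tx":-0.1153,"ty":0.0746,"tz":0.03,"twist":0.0,"fingers":0.0},{"tx":-0.1153,"ty":0.0746,"tz":0.03,"twist":0.0,"fingers":0.0},{"tx":-0.1153,"ty":0.0746,"tz":0.03,"twist":0.0,"fingers":0.0},{"tx":-0.1153,"ty":0.0746,"tz":0.03,"twist":0.0,"fingers":0.0},{"tx":-0.1153,"ty":0.0746,"tz":0.03,"twist":0.0,"fingers":0.0},{"tx":-0.1153,"ty":0.0746,"tz":0.03,"twist":0.0,"fingers":0.0},{"tx":-0.1153,"ty":0.0746,"tz":0.03,"twist":0.0,"fingers":0.0},{"tx":-0.1153,"ty":0.0746,"tz":0.03,"twist":0.0,"fingers":0.0},{"tx":0.0,"ty":0.0,"tz":0.0,"twist":0.05,"fingers":0.0},{"tx":0.0,"ty":0.0,"tz":0.0,"twist":0.0,"fingers":0.0}]}}

```text
clock: 3.1
eef_pos: [551.6, 3.4, 151.7]
tool_rot: [-3.14, 0.0, 1.496]
force: [-0.2, -0.3, -0.1]
width: 0.2
gripper_force: 0.0
```

```bash
python3 -c "
from h import *
x,y=tray(14,-76); go(x,y,30.5,85.2)
d=grab('wrist','w1.png'); print(d['fovy'],d['cx'],d['cy'],np.array(d['world_from_camera']).round(2).tolist())
import pickle; pickle.dump(d,open('w1.pkl','wb'))"
```

```text
at [551.6   3.4 151.7] rot [-179.9    0.    85.7] F [-0.2 -0.3 -0.1] w 0.2 t 3.1
tx -0.0048 ty -0.0052 tz 0.4040 twist 0.0027
62.340510975201404 317.96285160747027 244.26817424719928 [[1.0, 0.07, 0.02, 556.19], [-0.07, 0.96, 0.26, 70.29], [-0.0, -0.26, 0.96, 283.21], [0.0, 0.0, 0.0, 1.0]]
```

View pics/w1.png

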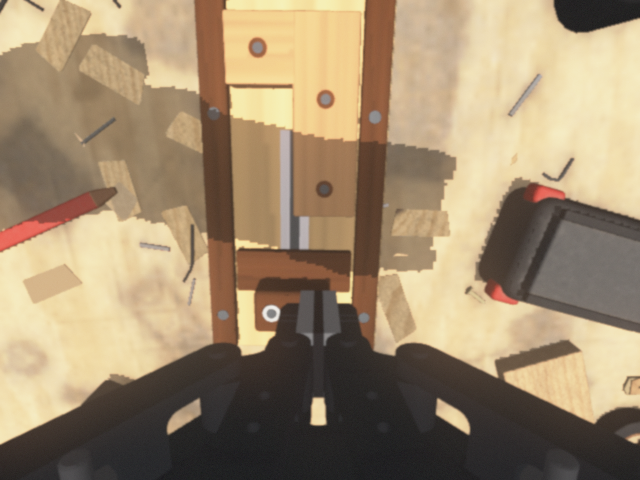

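The wrist view shows bracket A's free end at row 216 (columns 294–358). The fence bar is at rows 250–290 and the batten inner edges are near columns 236 and 356.

```bash
python3 - <<'E'
from h import *
import pickle
d=pickle.load(open('w1.pkl','rb'))
for n,u,v,z in [('Lbat',224,30,17),('Lbat',236,250,17),('Rbat',365,30,17),('Rbat',355,250,17),('RbatOut',397,0,17),('RbatOut',378,300,17),('LbatOut',195,0,17),('LbatOut',210,300,17),('Aend',294,216,30),('Aend',358,216,30),('Afoot',223,11,30),('Afoot',362,11,30),('fencebarfront',237,251,17),('fb',350,251,17)]: print(n,onz(d,u,v,z))
E
```

```text
Lbat [503.7 136.4  17. ]
Lbat [493.  -2.  17.]
Rbat [589. 130.  17.]
Rbat [575.9  -8.2  17. ]
RbatOut [608.7 144.7  17. ]
RbatOut [590.6 -47.   17. ]
LbatOut [488.7 153.8  17. ]
LbatOut [469.4 -38.   17. ]
Aend [536.6  21.6  30. ]
Aend [578.1  18.5  30. ]
Afoot [507. 143.  30.]
Afoot [586.1 137.   30. ]
fencebarfront [493.7  -2.7  17. ]
fb [572.4  -8.6  17. ]
```

```bash
sed -i 's/^TC=.*/TC=np.array([542.1,79.0]); TY=85.0/' h.py; python3 -c "
from h import *
x,y=tray(14,-72); go(x,y,30,85.0); print(x,y)"
```

```text
at [551.5   4.1 151.9] rot [-179.9    0.    85.8] F [-1.2 -0.2 -0.4] w 0.3 t 3.15
tx 0.0061 ty -0.0061 tz 0.4064 twist 0.0046
549.7715122954531 6.0538013389271015
```

>>> {"op": "carry_out", "data": {"moves": [{"tx":0.006,"ty":-0.006,"tz":0.1,"twist":0.0046,"fingers":0},{"tx":0,"ty":0,"tz":0.1,"twist":0,"fingers":0},{"tx":0,"ty":0,"tz":0.1,"twist":0,"fingers":0},{"tx":0,"ty":0,"tz":0.07,"twist":0,"fingers":0},{"tx":0,"ty":0,"tz":0.035,"twist":0,"fingers":0},{"tx":0,"ty":0,"tz":0,"twist":0,"fingers":0}]}}

```text
clock: 3.9
eef_pos: [549.9, 6.2, 30.6]
tool_rot: [-3.141, -0.0, 1.482]
force: [0.3, -0.4, 0.5]
width: -0.0
gripper_force: 0.0
```

>>> {"op": "carry_out", "data": {"moves": [{"tx":0.02,"ty":0,"tz":0,"twist":0,"fingers":0},{"tx":0.02,"ty":0,"tz":0,"twist":0,"fingers":0},{"tx":0.02,"ty":0,"tz":0,"twist":0,"fingers":0},{"tx":0.02,"ty":0,"tz":0,"twist":0,"fingers":0},{"tx":0.02,"ty":0,"tz":0,"twist":0,"fingers":0},{"tx":0.02,"ty":0,"tz":0,"twist":0,"fingers":0},{"tx":0.02,"ty":0,"tz":0,"twist":0,"fingers":0},{"tx":0.02,"ty":0,"tz":0,"twist":0,"fingers":0},{"tx":0.02,"ty":0,"tz":0,"twist":0,"fingers":0},{"tx":0.02,"ty":0,"tz":0,"twist":0,"fingers":0},{"tx":0.02,"ty":0,"tz":0,"twist":0,"fingers":0},{"tx":0.02,"ty":0,"tz":0,"twist":0,"fingers":0}]}}

```text
clock: 5.4
eef_pos: [556.7, 77.8, 30.8]
tool_rot: [-3.141, -0.0, 1.48]
force: [-0.3, -1.6, 1.1]
width: -0.1
gripper_force: 0.7
```

```bash
python3 -c "
from h import *
x,y=tray(14,19); go(x,y,30,85.0)"
```

```text
at [556.7  77.8  30.8] rot [-180.    -0.    84.8] F [-0.3 -1.6  1.1] w -0.1 t 5.4
tx 0.0632 ty -0.0025 tz 0.0025 twist -0.0010
```

Pushing well at about 1.6 N. I'll go on until it meets the end batten.

>>> {"op": "carry_out", "data": {"moves": [{"tx":0.015,"ty":0,"tz":0,"twist":0,"fingers":0},{"tx":0.015,"ty":0,"tz":0,"twist":0,"fingers":0},{"tx":0.015,"ty":0,"tz":0,"twist":0,"fingers":0},{"tx":0.008,"ty":0,"tz":0,"twist":0,"fingers":0},{"tx":0.008,"ty":0,"tz":0,"twist":0,"fingers":0}]}}

```text
clock: 6.02
eef_pos: [558.4, 95.6, 30.8]
tool_rot: [-3.142, 0.0, 1.48]
force: [-0.4, -1.1, 0.0]
width: -0.4
gripper_force: 0.7
```

>>> {"op": "carry_out", "data": {"moves": [{"tx":0.005,"ty":0,"tz":0,"twist":0,"fingers":0},{"tx":0.005,"ty":0,"tz":0,"twist":0,"fingers":0}]}}

```text
clock: 6.28
eef_pos: [558.7, 98.6, 30.8]
tool_rot: [-3.142, 0.0, 1.48]
force: [0.5, -1.1, 0.4]
width: -0.0
gripper_force: 0.6
```

>>> {"op": "carry_out", "data": {"moves": [{"tx":0.006,"ty":0,"tz":0,"twist":0,"fingers":0},{"tx":0.006,"ty":0,"tz":0,"twist":0,"fingers":0},{"tx":0.006,"ty":0,"tz":0,"twist":0,"fingers":0}]}}

```text
clock: 6.65
eef_pos: [558.8, 101.2, 30.8]
tool_rot: [-3.141, 0.003, 1.479]
force: [-0.3, -8.7, 2.3]
width: 0.2
gripper_force: 4.5
```

>>> {"op": "carry_out", "data": {"moves": [{"tx":-0.03,"ty":0,"tz":0,"twist":0,"fingers":0},{"tx":-0.03,"ty":0,"tz":-0.05,"twist":0,"fingers":0},{"tx":-0.05,"ty":0,"tz":-0.1,"twist":0,"fingers":0},{"tx":-0.05,"ty":0,"tz":-0.15,"twist":0,"fingers":0},{"tx":0,"ty":0,"tz":-0.15,"twist":0,"fingers":0},{"tx":0,"ty":0,"tz":0,"twist":0,"fingers":0}]}}

```text
clock: 7.4
eef_pos: [557.5, 56.0, 170.2]
tool_rot: [3.133, -0.003, 1.48]
force: [1.0, 0.7, -0.3]
width: 0.2
gripper_force: 0.0
```

```bash
python3 -c "
from h import *
import pickle
d=grab('wrist','w2.png'); pickle.dump(d,open('w2.pkl','wb'))
x,y=tray(0,0); go(504.5,-275,150,23.2)"
```

```text
at [556.   56.3 168.1] rot [ 1.798e+02 -1.000e-01  8.480e+01] F [-0.5  0.6  0.6] w -0.2 t 7.45
tx -1.1155 ty -0.0713 tz 0.0605 twist 0.3424
```

View pics/w2.png

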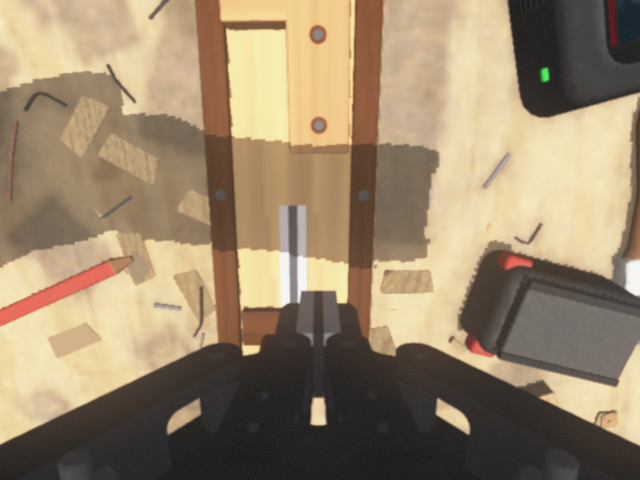

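Bracket A is now up at the fixed end, flush along the right batten: its free end is at row 152, columns 289–350, with the batten's inner edge at about 353. Next I'll measure that and go to bracket B.

```bash
python3 - <<'E'
from h import *
import pickle
d=pickle.load(open('w2.pkl','rb'))
def T(p):
    t=np.radians(TY); r=p[:2]-TC; return np.round([r[0]*np.sin(t)-r[1]*np.cos(t), r[0]*np.cos(t)+r[1]*np.sin(t)],1)
for n,u,v,z in [('screwL',220,195,17),('screwR',363,195,17),('AendL',289,152,30),('AendR',350,152,30),('AlegL',288,20,30),('AfootIn',225,24,30),('LbatIn',228,30,17),('LbatIn',240,300,17),('RbatIn',357,20,17),('RbatIn',350,250,17)]:
    p=onz(d,u,v,z); print(n,p,T(p))
E
```

```text
screwL [490.5  88.9  17. ] [-52.3   5.4]
screwR [592.9  79.4  17. ] [50.6  4.8]
AendL [544.  114.7  30. ] [-1.2 35.7]
AendR [584.6 111.   30. ] [39.5 35.6]
AlegL [552.1 193.4  30. ] [ -0.  114.8]
AfootIn [513.2 194.7  30. ] [-38.9 112.7]
LbatIn [512.2 194.5  17. ] [-39.9 112.5]
LbatIn [493.3   7.1  17. ] [-42.3 -75.9]
RbatIn [596.  192.9  17. ] [ 43.8 118.2]
RbatIn [580.7  39.2  17. ] [ 41.9 -36.3]
```

>>> {"op": "carry_out", "data": {"moves": [{"tx":-0.11,"ty":-0.007,"tz":0,"twist":0,"fingers":1},{"tx":-0.11,"ty":-0.007,"tz":0,"twist":0,"fingers":1},{"tx":-0.11,"ty":-0.007,"tz":0,"twist":0,"fingers":1},{"tx":-0.11,"ty":-0.007,"tz":0,"twist":0,"fingers":1},{"tx":-0.11,"ty":-0.007,"tz":0,"twist":0,"fingers":1},{"tx":-0.11,"ty":-0.007,"tz":0,"twist":0,"fingers":1},{"tx":-0.11,"ty":-0.007,"tz":0,"twist":0.05,"fingers":1},{"tx":0,"ty":0,"tz":0,"twist":0.055,"fingers":1},{"tx":0,"ty":0,"tz":0,"twist":0.055,"fingers":1},{"tx":0,"ty":0,"tz":0,"twist":0.055,"fingers":1},{"tx":0,"ty":0,"tz":0,"twist":0.055,"fingers":1},{"tx":0,"ty":0,"tz":0,"twist":0.055,"fingers":1}]}}

```text
clock: 8.95
eef_pos: [518.6, -171.9, 164.8]
tool_rot: [-3.14, 0.001, 0.454]
force: [-0.1, 0.1, 0.6]
width: 85.3
gripper_force: 0.0
```

```bash
python3 -c "
from h import *
import pickle
d=grab('wrist','w3.png'); pickle.dump(d,open('w3.pkl','wb'))
go(540.5,-300,150,23.2)"
```

```text
at [ 518.6 -171.8  164.6] rot [-1.799e+02  1.000e-01  2.580e+01] F [-0.1  0.4 -0.3] w 85.5 t 9.0
tx -0.1200 ty 0.4165 tz 0.0487 twist 0.0142
```

View pics/w3.png

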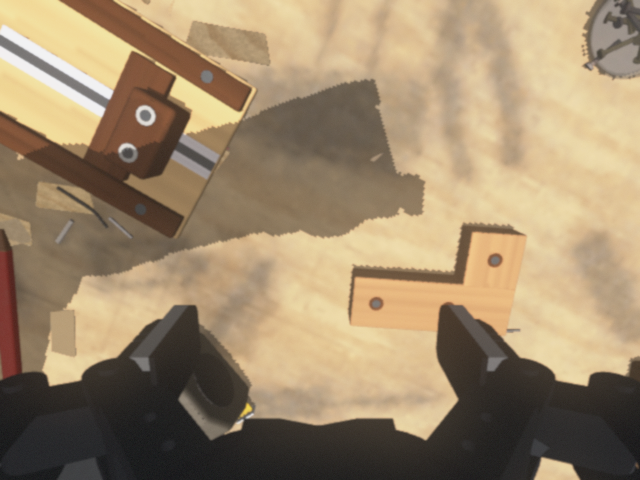

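I can see bracket B's corners clearly: the leg spans (350,325)–(507,330), the foot's top corners are near (470,230) and (525,235), and the tape stands at (215,370). A's free end reads 5.6 mm high in y, so I'll shift the tray origin to match. A still has about 3 mm of play to the batten, so I'll nudge it over first to give B clearance.

```bash
sed -i 's/^TC=.*/TC=np.array([542.4,84.5]); TY=84.9/' h.py; python3 - <<'E'
from h import *
import pickle
d=pickle.load(open('w3.pkl','rb'))
for n,u,v,z in [('freeOut',349,326,22),('freeIn',354,277,22),('footTopIn',470,232,22),('footTopOut',526,236,22),('corner',507,331,22),('holes',376,304,22),('holef',495,260,22),('inner',464,284,22)]:
    print(n,onz(d,u,v,z))
x,y=tray(-20,80); go(x,y,150,84.9)
E
```

```text
freeOut [ 462.9 -224.2   22. ]
freeIn [ 499.6 -209.4   22. ]
footTopIn [ 565.9 -267.8   22. ]
footTopOut [ 580.9 -305.1   22. ]
corner [ 512.1 -334.1   22. ]
holes [ 487.8 -234.    22. ]
holef [ 556.  -295.1   22. ]
inner [ 530.3 -284.7   22. ]
at [ 518.6 -171.8  164.6] rot [-1.799e+02  1.000e-01  2.580e+01] F [-0.1  0.4 -0.3] w 85.5 t 9.0
tx 0.5222 ty -0.9982 tz 0.0487 twist -0.3286
```

>>> {"op": "carry_out", "data": {"moves": [{"tx":0.0653,"ty":-0.1248,"tz":0.006,"twist":0,"fingers":0},{"tx":0.0653,"ty":-0.1248,"tz":0.006,"twist":0,"fingers":0},{"tx":0.0653,"ty":-0.1248,"tz":0.006,"twist":0,"fingers":0},{"tx":0.0653,"ty":-0.1248,"tz":0.006,"twist":0,"fingers":0},{"tx":0.0653,"ty":-0.1248,"tz":0.006,"twist":0,"fingers":0},{"tx":0.0653,"ty":-0.1248,"tz":0.006,"twist":0,"fingers":0},{"tx":0.0653,"ty":-0.1248,"tz":0.006,"twist":-0.054,"fingers":0},{"tx":0,"ty":0,"tz":0.0,"twist":-0.055,"fingers":0},{"tx":0,"ty":0,"tz":0,"twist":-0.055,"fingers":0},{"tx":0,"ty":0,"tz":0,"twist":-0.055,"fingers":0},{"tx":0,"ty":0,"tz":0,"twist":-0.055,"fingers":0},{"tx":0,"ty":0,"tz":0,"twist":-0.054,"fingers":0}]}}

```text
clock: 10.5
eef_pos: [525.3, 123.2, 152.5]
tool_rot: [-3.14, 0.0, 1.499]
force: [-0.6, 0.0, -0.4]
width: 0.2
gripper_force: 0.0
```

```bash
python3 -c "
from h import *
x,y=tray(-21,80); go(x,y,28,84.9)"
```

```text
at [525.3 123.2 152.5] rot [-179.9    0.    85.9] F [-0.6  0.  -0.4] w 0.2 t 10.5
tx 0.1431 ty 0.0008 tz 0.4149 twist 0.0053
```

>>> {"op": "carry_out", "data": {"moves": [{"tx":0.1,"ty":0.0,"tz":0,"twist":0.005,"fingers":0},{"tx":0.043,"ty":0.0,"tz":0.1,"twist":0,"fingers":0},{"tx":0,"ty":0,"tz":0.11,"twist":0,"fingers":0},{"tx":0,"ty":0,"tz":0.11,"twist":0,"fingers":0},{"tx":0,"ty":0,"tz":0.07,"twist":0,"fingers":0},{"tx":0,"ty":0,"tz":0.025,"twist":0,"fingers":0},{"tx":0,"ty":0.01,"tz":0,"twist":0,"fingers":0},{"tx":0,"ty":0.01,"tz":0,"twist":0,"fingers":0},{"tx":0,"ty":0.005,"tz":0,"twist":0,"fingers":0},{"tx":0,"ty":0.003,"tz":0,"twist":0,"fingers":0}]}}

```text
clock: 11.75
eef_pos: [537.2, 165.3, 29.1]
tool_rot: [-3.14, -0.0, 1.475]
force: [-4.5, -0.1, 2.5]
width: -0.3
gripper_force: 2.0
```

>>> {"op": "carry_out", "data": {"moves": [{"tx":0,"ty":0.004,"tz":0,"twist":0,"fingers":0},{"tx":0,"ty":0.004,"tz":0,"twist":0,"fingers":0}]}}

```text
clock: 12.0
eef_pos: [537.9, 165.5, 28.7]
tool_rot: [-3.136, -0.0, 1.475]
force: [-8.0, 1.4, 6.1]
width: -0.4
gripper_force: 4.0
```

>>> {"op": "carry_out", "data": {"moves": [{"tx":0,"ty":-0.015,"tz":0,"twist":0,"fingers":0},{"tx":0,"ty":0,"tz":-0.1,"twist":0,"fingers":0},{"tx":0,"ty":0,"tz":-0.15,"twist":0,"fingers":0},{"tx":-0.05,"ty":0,"tz":-0.15,"twist":0,"fingers":0},{"tx":-0.1,"ty":0,"tz":-0.05,"twist":0,"fingers":0}]}}

```text
clock: 12.62
eef_pos: [534.6, 121.5, 166.7]
tool_rot: [3.134, -0.003, 1.477]
force: [0.3, -0.2, -0.1]
width: -0.0
gripper_force: 0.0
```

```bash
python3 -c "
from h import *
import pickle
d=pickle.load(open('d0.pkl','rb'))['side']; print('jar lid',onz(d,403,213,79),'tapetop',onz(d,294,295,68))
go(555.8,-295.5,150,23.4)"
```

```text
jar lid [ 726.8 -296.9   79. ] tapetop [ 364.2 -146.5   68. ]
at [534.6 121.5 166.7] rot [ 1.796e+02 -1.000e-01  8.460e+01] F [ 0.3 -0.2 -0.1] w -0.0 t 12.62
tx -1.3771 ty 0.2009 tz 0.0557 twist 0.3401
```

>>> {"op": "carry_out", "data": {"moves": [{"tx":-0.135,"ty":0.02,"tz":0,"twist":0,"fingers":1},{"tx":-0.135,"ty":0.02,"tz":0,"twist":0,"fingers":1},{"tx":-0.135,"ty":0.02,"tz":0,"twist":0,"fingers":1},{"tx":-0.135,"ty":0.02,"tz":0,"twist":0,"fingers":1},{"tx":-0.135,"ty":0.02,"tz":0,"twist":0,"fingers":1},{"tx":-0.135,"ty":0.02,"tz":0,"twist":0,"fingers":1},{"tx":-0.135,"ty":0.02,"tz":0,"twist":0,"fingers":1},{"tx":-0.135,"ty":0.02,"tz":0,"twist":0,"fingers":1},{"tx":-0.135,"ty":0.02,"tz":0,"twist":0,"fingers":1},{"tx":-0.135,"ty":0.02,"tz":0,"twist":0,"fingers":1},{"tx":0,"ty":0,"tz":0,"twist":0.057,"fingers":1},{"tx":0,"ty":0,"tz":0,"twist":0.057,"fingers":1}]}}

```text
clock: 14.12
eef_pos: [552.7, -290.4, 163.9]
tool_rot: [3.139, 0.001, 1.108]
force: [-0.2, 0.1, -0.7]
width: 85.5
gripper_force: 0.0
```

>>> {"op": "carry_out", "data": {"moves": [{"tx":0,"ty":0,"tz":0,"twist":0.057,"fingers":1},{"tx":0,"ty":0,"tz":0,"twist":0.057,"fingers":1},{"tx":0,"ty":0,"tz":0,"twist":0.057,"fingers":1},{"tx":0,"ty":0,"tz":0,"twist":0.055,"fingers":1},{"tx":0,"ty":0,"tz":0,"twist":0,"fingers":1}]}}

```text
clock: 14.75
eef_pos: [552.9, -289.0, 163.7]
tool_rot: [3.139, 0.0, 0.408]
force: [0.4, -1.0, 0.1]
width: 85.5
gripper_force: 0.0
```

```bash
python3 -c "
from h import *
import pickle
d=grab('wrist','w4.png'); pickle.dump(d,open('w4.pkl','wb'))
go(555.8,-295.5,14,23.4)"
```

```text
at [ 552.7 -288.9  163.8] rot [179.9  -0.   23.5] F [-0.5 -0.8 -0.3] w 85.4 t 14.8
tx 0.0006 ty 0.0242 tz 0.4992 twist 0.0003
```

View pics/w4.png

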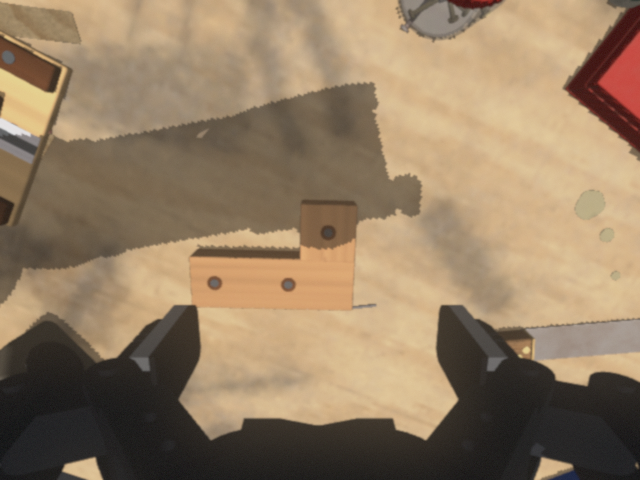

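Bracket B is now square to the view. Its leg's lower edge runs (191,306)–(353,310), and the foot's top corners are (302,206) and (357,207).

```bash
python3 - <<'E'
from h import *
import pickle
d=pickle.load(open('w4.pkl','rb'))
P=[onz(d,u,v,22)[:2] for u,v in [(191,307),(353,310),(302,206),(357,207),(300,258),(190,258)]]
print(np.array(P))
a=lambda i,j: np.degrees(np.arctan2(*(P[j]-P[i])[::-1]))
print('y ang',a(0,1),a(2,3),a(5,4),'foot dir',a(1,3)-90)
t=np.radians(-66.8); 
ly=np.array([np.cos(t),np.sin(t)]); lx=np.array([-ly[1],ly[0]])*-1
B=[(20,-60),(20,60),(-60,20),(-60,60),(-20,20),(-20,-60)]
C=np.array([p-b[0]*lx-b[1]*ly for p,b in zip(P,B)]); print(C.round(1),C.mean(0))
c=np.median(C,0); g=c-38*lx+40*ly; print('grasp',g); go(g[0],g[1],14,23.2)
E
```

```text
[[ 463.2 -224.2]
 [ 508.8 -336.1]
 [ 566.1 -270.7]
 [ 580.6 -306.1]
 [ 530.6 -284.1]
 [ 499.2 -211.3]]
y ang -67.82877503465137 -67.72577199842725 -66.66856094780985 foot dir -67.32349630062507
[[ 505.2 -271.5]
 [ 503.5 -273.1]
 [ 503.1 -276. ]
 [ 501.8 -274.6]
 [ 504.3 -273.6]
 [ 504.5 -274.3]] [ 503.74101382 -273.8346026 ]
grasp [ 554.62714289 -295.75716598]
at [ 552.7 -288.9  163.8] rot [179.9  -0.   23.5] F [-0.5 -0.8 -0.3] w 85.4 t 14.8
tx -0.0033 ty 0.0234 tz 0.4992 twist 0.0014
```

>>> {"op": "carry_out", "data": {"moves": [{"tx":-0.003,"ty":0.0234,"tz":0.1,"twist":0.004,"fingers":1},{"tx":0,"ty":0,"tz":0.12,"twist":0,"fingers":1},{"tx":0,"ty":0,"tz":0.12,"twist":0,"fingers":1},{"tx":0,"ty":0,"tz":0.09,"twist":0,"fingers":1},{"tx":0,"ty":0,"tz":0.04,"twist":0,"fingers":1},{"tx":0,"ty":0,"tz":0.025,"twist":0,"fingers":1},{"tx":0,"ty":0,"tz":0,"twist":0,"fingers":1}]}}

```text
clock: 15.68
eef_pos: [554.5, -295.5, 15.6]
tool_rot: [3.141, -0.0, 0.394]
force: [0.5, -0.4, -0.2]
width: 85.4
gripper_force: 0.0
```

>>> {"op": "carry_out", "data": {"moves": [{"tx":0,"ty":0,"tz":0,"twist":0,"fingers":0.3},{"tx":0,"ty":0,"tz":0,"twist":0,"fingers":0.3},{"tx":0,"ty":0,"tz":0,"twist":0,"fingers":0.3},{"tx":0,"ty":0,"tz":0,"twist":0,"fingers":0.3},{"tx":0,"ty":0,"tz":0,"twist":0,"fingers":0.3}]}}

```text
clock: 16.3
eef_pos: [554.9, -295.6, 16.1]
tool_rot: [3.14, -0.001, 0.394]
force: [-1.0, 0.2, 5.8]
width: 38.7
gripper_force: 62.4
```

>>> {"op": "carry_out", "data": {"moves": [{"tx":0,"ty":0,"tz":-0.05,"twist":0,"fingers":0.3},{"tx":0,"ty":0,"tz":-0.12,"twist":0,"fingers":0.3},{"tx":0,"ty":0,"tz":-0.12,"twist":0,"fingers":0.3},{"tx":0,"ty":0,"tz":0,"twist":0.052,"fingers":0.3},{"tx":0,"ty":0,"tz":0,"twist":0.052,"fingers":0.3},{"tx":0,"ty":0,"tz":0,"twist":0.05,"fingers":0.3},{"tx":0,"ty":0,"tz":0,"twist":0,"fingers":0.3}]}}

```text
clock: 17.18
eef_pos: [554.2, -294.9, 102.5]
tool_rot: [3.141, 0.0, -0.088]
force: [-0.1, 0.7, -0.2]
width: 38.7
gripper_force: 61.6
```

```bash
python3 -c "
from h import *
x,y=tray(18,-22); print(x,y); go(x,y,100,-5.1)"
```

```text
558.3730646463321 60.98699921736712
at [ 554.2 -294.9  102.5] rot [180.    0.   -5.1] F [-0.1  0.7 -0.2] w 38.7 t 17.18
tx -0.0908 ty -1.1830 tz 0.0083 twist 0.0002
```

>>> {"op": "carry_out", "data": {"moves": [{"tx":-0.009,"ty":-0.08,"tz":0,"twist":0,"fingers":0.3},{"tx":-0.009,"ty":-0.12,"tz":0,"twist":0,"fingers":0.3},{"tx":-0.009,"ty":-0.12,"tz":0,"twist":0,"fingers":0.3},{"tx":-0.009,"ty":-0.12,"tz":0,"twist":0,"fingers":0.3},{"tx":-0.009,"ty":-0.12,"tz":0,"twist":0,"fingers":0.3},{"tx":-0.009,"ty":-0.12,"tz":0,"twist":0,"fingers":0.3},{"tx":-0.009,"ty":-0.12,"tz":0,"twist":0,"fingers":0.3},{"tx":-0.009,"ty":-0.12,"tz":0,"twist":0,"fingers":0.3},{"tx":-0.009,"ty":-0.12,"tz":0,"twist":0,"fingers":0.3},{"tx":-0.009,"ty":-0.12,"tz":0,"twist":0,"fingers":0.3},{"tx":0,"ty":-0.023,"tz":0.0,"twist":0,"fingers":0.3},{"tx":0,"ty":0,"tz":0.0,"twist":0,"fingers":0.3}]}}

```text
clock: 18.68
eef_pos: [559.5, 60.5, 102.4]
tool_rot: [3.141, -0.0, -0.088]
force: [-0.4, -0.2, -1.2]
width: 38.6
gripper_force: 61.6
```

```bash
python3 -c "
from h import *
import pickle
x,y=tray(18,-22); go(x,y,45,-5.1)
d=grab('wrist'); pickle.dump(d,open('w5.pkl','wb'))
e=grab('side','s5.png'); pickle.dump(e,open('s5.pkl','wb'))
a=d['color']; b=cv2.resize(e['color'][150:290,170:350],(640,498))
cv2.imwrite('pics/c5.png',cv2.resize(np.hstack([cv2.resize(a,(640,498)),b]),None,fx=.62,fy=.62))
cv2.imwrite('pics/w5.png',a)
"
```

```text
at [559.5  60.5 102.4] rot [180.  -0.  -5.] F [-0.4 -0.2 -1.2] w 38.6 t 18.68
tx -0.0037 ty -0.0012 tz 0.1915 twist 0.0004
```

View pics/c5.png

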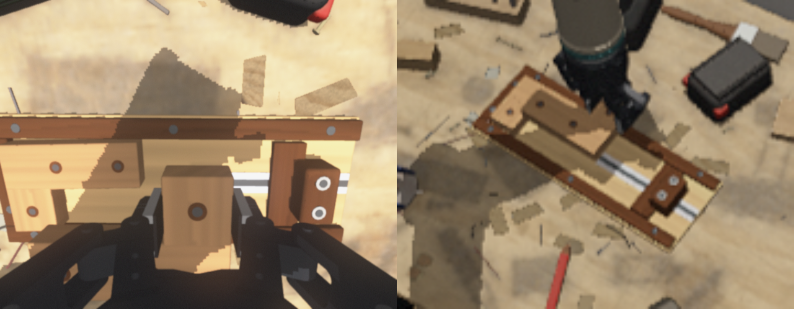

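The left half (wrist) shows bracket B's foot held level, with its outer edge at about crop row 170. A's free end is at crop column 143 and the fence is at column 275. I'll measure the foot's outer edge against the batten precisely.

```bash
python3 - <<'E'
from h import *
import pickle
d=pickle.load(open('w5.pkl','rb')); im=d['color'].astype(float)
for c in [(285,300),(320,335),(345,360)]:
    g=im[240:300,c[0]:c[1]].mean((1,2)); gd=np.diff(g); print(c,[(240+i,round(gd[i])) for i in np.argsort(-abs(gd))[:6]])
g=im[290:300,230:400].mean((0,2)); gd=np.diff(g); print([(230+i,round(gd[i])) for i in np.argsort(-abs(gd))[:6]])
g=im[150:250,60:90].mean((1,2)); gd=np.diff(g); print('bat',[(150+i,round(gd[i])) for i in np.argsort(-abs(gd))[:8]])
g=im[150:250,400:420].mean((1,2)); gd=np.diff(g); print('bat',[(150+i,round(gd[i])) for i in np.argsort(-abs(gd))[:8]])
def T(p):
    t=np.radians(TY); r=p[:2]-TC; return np.round([r[0]*np.sin(t)-r[1]*np.cos(t), r[0]*np.cos(t)+r[1]*np.sin(t)],1)
for v in (258,272,274): 
  for z in(86.3,108.3): print(v,z,T(onz(d,320,v,z)))
E
```

```text
(285, 300) [(np.int64(256), -29), (np.int64(255), -14), (np.int64(257), -12), (np.int64(274), 11), (np.int64(273), 8), (np.int64(275), 7)]
(320, 335) [(np.int64(256), -23), (np.int64(257), -14), (np.int64(274), 11), (np.int64(255), -10), (np.int64(275), 8), (np.int64(273), 7)]
(345, 360) [(np.int64(256), -26), (np.int64(257), -16), (np.int64(274), 10), (np.int64(255), -10), (np.int64(275), 7), (np.int64(273), 6)]
[(np.int64(389), 28), (np.int64(388), 27), (np.int64(390), 22), (np.int64(387), 17), (np.int64(246), -12), (np.int64(261), 10)]
bat [(np.int64(181), -62), (np.int64(177), 40), (np.int64(224), 34), (np.int64(180), -33), (np.int64(223), 30), (np.int64(182), -23), (np.int64(175), -22), (np.int64(174), -21)]
bat [(np.int64(183), -60), (np.int64(184), -50), (np.int64(180), 38), (np.int64(217), 32), (np.int64(177), -27), (np.int64(216), 27), (np.int64(178), -22), (np.int64(179), 20)]
258 86.3 [ 39.2 -22.6]
258 108.3 [ 46.  -22.5]
272 86.3 [ 33.4 -22.6]
272 108.3 [ 41.2 -22.4]
274 86.3 [ 32.6 -22.6]
274 108.3 [ 40.4 -22.5]
```

```bash
python3 - <<'E'
from h import *
import pickle
d=pickle.load(open('w5.pkl','rb'))
def T(p):
    t=np.radians(TY); r=p[:2]-TC; return np.round([r[0]*np.sin(t)-r[1]*np.cos(t), r[0]*np.cos(t)+r[1]*np.sin(t)],1)
for u,v in [(75,224),(410,217)]:
    print([T(onz(d,u,v,z)) for z in (17,30)])
print(T(onz(d,320,257,86.3)),T(onz(d,320,275,108.3)))
E
```

```text
[array([ 37.5, 114. ]), array([ 40.4, 105.8])]
[array([ 41.7, -73.1]), array([ 44.3, -69.9])]
[ 39.7 -22.6] [ 40.1 -22.4]
```

>>> {"op": "carry_out", "data": {"moves": [{"tx":-0.005,"ty":0,"tz":0.08,"twist":0,"fingers":0.3},{"tx":0,"ty":0,"tz":0.08,"twist":0,"fingers":0.3},{"tx":0,"ty":0,"tz":0.02,"twist":0,"fingers":0.3},{"tx":0,"ty":0,"tz":0.02,"twist":0,"fingers":0.3},{"tx":0,"ty":0,"tz":0.01,"twist":0,"fingers":0.3},{"tx":0,"ty":0,"tz":0.01,"twist":0,"fingers":0.3}]}}

```text
clock: 19.52
eef_pos: [558.3, 60.7, 36.6]
tool_rot: [-3.141, -0.001, -0.09]
force: [0.3, -0.0, -1.4]
width: 38.4
gripper_force: 61.6
```

>>> {"op": "carry_out", "data": {"moves": [{"tx":0,"ty":0,"tz":0.01,"twist":0,"fingers":0.3},{"tx":0,"ty":0,"tz":0.01,"twist":0,"fingers":0.3}]}}

```text
clock: 19.77
eef_pos: [558.0, 60.9, 30.2]
tool_rot: [-3.141, -0.0, -0.09]
force: [-0.5, 0.1, -1.4]
width: 38.6
gripper_force: 61.6
```

>>> {"op": "carry_out", "data": {"moves": [{"tx":0,"ty":0,"tz":0.01,"twist":0,"fingers":0.3},{"tx":0,"ty":0,"tz":0.007,"twist":0,"fingers":0.3},{"tx":0,"ty":0,"tz":0.003,"twist":0,"fingers":0.3},{"tx":0,"ty":0,"tz":0,"twist":0,"fingers":0.3}]}}

```text
clock: 20.27
eef_pos: [557.9, 60.7, 24.2]
tool_rot: [3.142, -0.0, -0.09]
force: [0.5, 0.4, -2.0]
width: 38.6
gripper_force: 61.6
```

>>> {"op": "carry_out", "data": {"moves": [{"tx":0,"ty":0,"tz":0.003,"twist":0,"fingers":0.3},{"tx":0,"ty":0,"tz":0.001,"twist":0,"fingers":0.58},{"tx":0,"ty":0,"tz":0,"twist":0,"fingers":0.58},{"tx":0,"ty":0,"tz":0,"twist":0,"fingers":0.58},{"tx":0,"ty":0,"tz":0,"twist":0,"fingers":0.58}]}}

```text
clock: 20.9
eef_pos: [557.8, 60.8, 22.9]
tool_rot: [3.142, 0.0, -0.09]
force: [-0.1, -0.3, -0.3]
width: 49.3
gripper_force: 0.0
```

>>> {"op": "carry_out", "data": {"moves": [{"tx":0,"ty":0,"tz":-0.04,"twist":0,"fingers":0.58},{"tx":0,"ty":0,"tz":-0.1,"twist":0,"fingers":0.58},{"tx":0,"ty":0,"tz":-0.15,"twist":0,"fingers":0.58},{"tx":0,"ty":0,"tz":-0.15,"twist":0,"fingers":0},{"tx":0,"ty":0.1,"tz":0,"twist":0,"fingers":0},{"tx":0,"ty":0.1,"tz":0,"twist":0,"fingers":0},{"tx":0,"ty":0.1,"tz":0,"twist":0,"fingers":0}]}}

```text
clock: 21.78
eef_pos: [549.7, -29.7, 156.0]
tool_rot: [-3.141, -0.001, -0.09]
force: [0.6, 0.1, -0.3]
width: 0.1
gripper_force: 0.0
```

```bash
python3 -c "
from h import *
import pickle
x,y=tray(0,-175); print(x,y); go(x,y,100,-5.1)
e=grab('side'); s=grab('wrist')['color']
b=cv2.resize(e['color'][150:270,190:340],(600,480),interpolation=cv2.INTER_CUBIC)
cv2.imwrite('pics/c6.png',b)"
```

```text
526.8434980483728 -89.80718644688469
at [549.7 -29.7 156. ] rot [-1.8e+02 -1.0e-01 -5.2e+00] F [ 0.6  0.1 -0.3] w 0.1 t 21.77
tx -0.0578 ty 0.2064 tz 0.1866 twist -0.0004
```

View pics/c6.png

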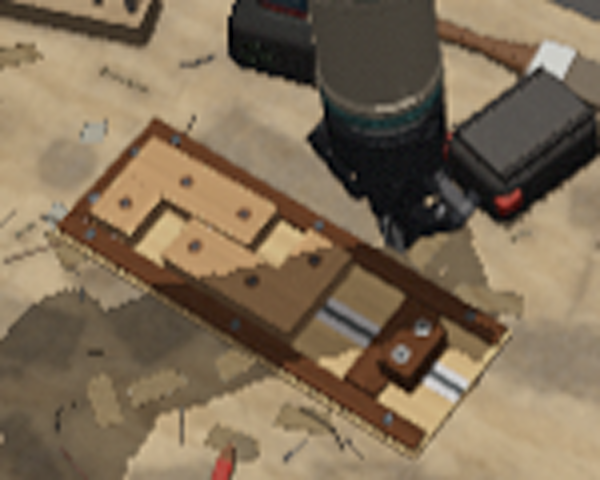

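B lies flat and nested beside A (crop 240,260), with a gap left to close lengthways. Now I'll put the closed fingers behind the fence block and push.

>>> {"op": "carry_out", "data": {"moves": [{"tx":-0.029,"ty":0.1,"tz":0,"twist":0,"fingers":0},{"tx":-0.029,"ty":0.106,"tz":0,"twist":0,"fingers":0},{"tx":0,"ty":0,"tz":0.1,"twist":0,"fingers":0},{"tx":0,"ty":0,"tz":0.15,"twist":0,"fingers":0},{"tx":0,"ty":0,"tz":0.1,"twist":0,"fingers":0},{"tx":0,"ty":0,"tz":0.05,"twist":0,"fingers":0},{"tx":0,"ty":0,"tz":0,"twist":0,"fingers":0}]}}

```text
clock: 22.75
eef_pos: [526.7, -88.4, 34.8]
tool_rot: [-3.141, 0.001, -0.09]
force: [0.1, -0.4, 0.8]
width: -0.4
gripper_force: 0.0
```

>>> {"op": "carry_out", "data": {"moves": [{"tx":0,"ty":-0.02,"tz":0,"twist":0,"fingers":0},{"tx":0,"ty":-0.02,"tz":0,"twist":0,"fingers":0},{"tx":0,"ty":-0.02,"tz":0,"twist":0,"fingers":0},{"tx":0,"ty":-0.02,"tz":0,"twist":0,"fingers":0},{"tx":0,"ty":-0.02,"tz":0,"twist":0,"fingers":0},{"tx":0,"ty":-0.02,"tz":0,"twist":0,"fingers":0},{"tx":0,"ty":-0.02,"tz":0,"twist":0,"fingers":0},{"tx":0,"ty":-0.02,"tz":0,"twist":0,"fingers":0},{"tx":0,"ty":-0.02,"tz":0,"twist":0,"fingers":0},{"tx":0,"ty":-0.02,"tz":0,"twist":0,"fingers":0}]}}

```text
clock: 24.0
eef_pos: [532.7, -28.8, 35.0]
tool_rot: [3.141, -0.001, -0.09]
force: [2.8, -3.0, 1.9]
width: -0.1
gripper_force: 1.6
```

```bash
python3 -c "
from h import *
x,y=tray(0,-75); go(x,y,36,-5.1)"
```

```text
at [532.7 -28.8  35. ] rot [180.   -0.   -5.2] F [ 2.8 -3.   1.9] w -0.1 t 24.0
tx -0.0014 ty -0.1290 tz -0.0032 twist -0.0004
```

>>> {"op": "carry_out", "data": {"moves": [{"tx":0,"ty":-0.015,"tz":0,"twist":0,"fingers":0},{"tx":0,"ty":-0.015,"tz":0,"twist":0,"fingers":0},{"tx":0,"ty":-0.015,"tz":0,"twist":0,"fingers":0},{"tx":0,"ty":-0.015,"tz":0,"twist":0,"fingers":0},{"tx":0,"ty":-0.015,"tz":0,"twist":0,"fingers":0},{"tx":0,"ty":-0.015,"tz":0,"twist":0,"fingers":0}]}}

```text
clock: 24.75
eef_pos: [534.7, -2.0, 35.0]
tool_rot: [3.141, 0.0, -0.09]
force: [2.5, -4.1, 0.3]
width: 0.2
gripper_force: 1.8
```

>>> {"op": "carry_out", "data": {"moves": [{"tx":0,"ty":-0.01,"tz":0,"twist":0,"fingers":0},{"tx":0,"ty":-0.01,"tz":0,"twist":0,"fingers":0}]}}

```text
clock: 25.0
eef_pos: [535.2, 4.0, 35.0]
tool_rot: [3.142, 0.0, -0.09]
force: [3.2, -4.0, 0.8]
width: 0.2
gripper_force: 1.7
```

>>> {"op": "carry_out", "data": {"moves": [{"tx":0,"ty":-0.008,"tz":0,"twist":0,"fingers":0},{"tx":0,"ty":-0.008,"tz":0,"twist":0,"fingers":0},{"tx":0,"ty":-0.006,"tz":0,"twist":0,"fingers":0}]}}

```text
clock: 25.38
eef_pos: [535.8, 10.3, 35.0]
tool_rot: [3.141, -0.0, -0.09]
force: [2.7, -4.4, 1.0]
width: -0.0
gripper_force: 1.8
```

>>> {"op": "carry_out", "data": {"moves": [{"tx":0,"ty":-0.005,"tz":0,"twist":0,"fingers":0},{"tx":0,"ty":-0.005,"tz":0,"twist":0,"fingers":0}]}}

```text
clock: 25.62
eef_pos: [535.8, 10.6, 35.0]
tool_rot: [3.137, -0.001, -0.092]
force: [1.6, -10.1, -1.2]
width: 0.0
gripper_force: 5.0
```

It has stopped where expected (tool at tray y ≈ −74). I'll press a little firmer, then back off, lift clear and check.

>>> {"op": "carry_out", "data": {"moves": [{"tx":0,"ty":-0.008,"tz":0,"twist":0,"fingers":0},{"tx":0,"ty":-0.004,"tz":0,"twist":0,"fingers":0}]}}

```text
clock: 25.88
eef_pos: [535.9, 10.8, 35.1]
tool_rot: [3.132, -0.002, -0.094]
force: [0.3, -16.3, -2.3]
width: 0.1
gripper_force: 7.9
```

>>> {"op": "carry_out", "data": {"moves": [{"tx":0,"ty":0.05,"tz":0,"twist":0,"fingers":0},{"tx":0,"ty":0.05,"tz":0,"twist":0,"fingers":0},{"tx":0,"ty":0,"tz":-0.1,"twist":0,"fingers":0},{"tx":0,"ty":0,"tz":-0.15,"twist":0,"fingers":0},{"tx":0,"ty":0.1,"tz":-0.15,"twist":0,"fingers":0},{"tx":0,"ty":0.12,"tz":0,"twist":0,"fingers":0},{"tx":0,"ty":0.12,"tz":0,"twist":0,"fingers":0},{"tx":0,"ty":0,"tz":0,"twist":0,"fingers":0}]}}

```text
clock: 26.88
eef_pos: [523.3, -117.3, 155.4]
tool_rot: [-3.141, 0.0, -0.095]
force: [-0.3, 1.0, -0.1]
width: 0.1
gripper_force: 0.0
```

```bash
python3 -c "
from h import *
e=grab('side')
cv2.imwrite('pics/c7.png',cv2.resize(e['color'][150:270,190:340],(750,600),interpolation=cv2.INTER_CUBIC))
def T(p):
    t=np.radians(TY); r=p[:2]-TC; return np.round([r[0]*np.sin(t)-r[1]*np.cos(t), r[0]*np.cos(t)+r[1]*np.sin(t)],1)
print(ctrl.read_state()['force'])"
```

```text
[ 1.15386242  0.63783848 -0.34488617]
```

View pics/c7.png

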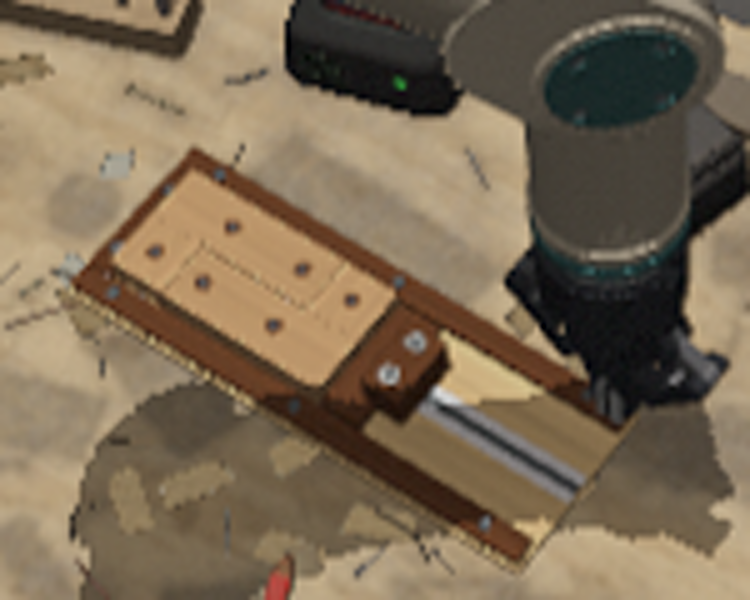

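The two brackets are fully nested with hairline seams (crop 250,270), and the fence bar sits tight against B's foot end at (365,345). Nothing is touching the robot, so I'm handing in.

```bash
python3 -c "
from cell import job
print(job.finish_job())"
```

```text
the job is handed in; nothing more can be done
None
```

I handed the job in at about 27 s of the allowed 66 s: in the last picture both brackets lie flat and nested in the tray with the fence tight against them. The robot was clear and no bystander was touched, but the hand-in call gave no verdict.

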